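# Dosing cup onto the mill's roller switch

## Task

Slide the bamboo cover along its grooves until it is clear of the dosing cup's cell, lift the cup out of the drawer and set it down, without dropping it, on the front part of the mill's drip tray, handle pointing straight out to the front, and let go. Then take it by its handle and slide it in under the middle of the spout until the roller lever switch just clicks, never pressing the lever on into its overtravel, and leave the cup standing there with the switch held in. Leave the cover open and everything else where it is.

Things in the scene. Friction and masses are not known exactly. Their poses are not given: they have to be found in the camera images.
- drawer: White slim drawer fixed on the counter, a grey silicone tray with cells inside; origin at the centre of its underside, z up. Outside 234 mm (x) by 426 mm (y); long walls 82 mm high, end wall at -y 56 mm. At its +y end a front panel 105 mm high with a bar handle. The cup's cell is at the -y end, under the cover; walls between the other cells are 45 mm high.
- cup_cell (a point): Middle of the floor of the cup's cell, 11 mm above the counter; axes as the drawer's. The cup's part of the cell reaches from 55 mm behind (-x) to 44 mm before this point and 66 mm to either side (y): finger room. From there a groove 27 mm wide takes the handle to +x between silicone blocks whose tops are 55 mm above the counter: the handle cannot be gripped there.
- cover (a joint): Bamboo sliding cover over the cup's cell, 206 mm (drawer x) by 132 mm (drawer y), 7 mm thick, top face 74 mm above the counter; it slides level in grooves towards the drawer's +y. Value in m: 0 to 0.015 as found, over the cup; clear of the cup's cell above 0.131; end of travel 0.152. It needs about 2 N and stays where it is left.
- cover_grip (a point): Middle of the cover's grip bar, 89 mm above the counter. The bar stands on the middle of the cover: 80 mm long along drawer x, 14 mm wide along drawer y, its top 100 mm above the counter. Axes as the drawer's.
- cup_mid (a point): Centre of the steel dosing cup, half-way up (26 mm above its underside). Open round cup, 60 mm outside diameter, 52 mm high, wall 2.5 mm, about 0.36 kg with its handle; z up along its axis, x towards its handle. In the drawer it stands upright with its handle to the drawer's +x.
- cup_handle (a point): Middle of the cup's straight black handle, 95 mm from the cup's axis along the cup's x and 26 mm above the cup's underside. The handle is 100 mm long (45 to 145 mm from the cup's axis), 18 mm wide and 18 mm high. Axes as the cup's.
- mill: Electric spice mill, aluminium, fixed on the counter; origin on the counter under the middle of the column's front face, x from front to back (into the bay), z up. 116 mm wide (y), 287 mm high. The column fills x = 0 to 140 mm. The flat steel drip tray, top 14 mm above the counter, lies before it: x = -181 to -9 mm, y = -55 to 55 mm.
- spout (a point): Lower end of the mill's spout, at x = -58 mm, y = 0, 92 mm above the counter; axes as the mill's. It hangs from the head, which overhangs the tray over the mill's full width from x = -75 mm backwards, underside 115 mm above the counter: room for the cup beneath, not for a hand above the cup.
- mill_tray (a point): Middle of the front part of the drip tray, where the cup is set down first, clear of head and switch: on the tray's surface at x = -142 mm, y = 0, z = 14 mm in the mill's frame. Axes as the mill's. A cup axis within 25 mm of it to either side and between x = -165 and -100 mm will do.
- switch_lever (a joint): Steel leaf lever with a roller, of the snap-action switch on the mill's column; swings about an upright pin as the cup pushes the roller to mill +x. In rad: 0 free, 0.15 clicks, over 0.36 overtravel (bends the leaf), 0.46 solid stop. Sprung: 0.9 N at first touch, 1.1 N at the click, 1.4 N at 0.36, less than the standing cup's friction, so the cup stays put when let go.
- roller (a point): Centre of the white roller, 11 mm diameter, upright axis, 44 mm above the counter, as found at mill x = -36 mm, y = 0. With the cup centred on y = 0, the cup's axis is at mill x = -70 mm when its wall first touches the roller, -64 mm at the click, -60 mm at 0.23 rad and -55 mm at 0.36 rad (true to 1 mm).
- grinder_mid (a point): Bystander: stainless pepper grinder, 144 mm long, 47 mm diameter, lying along drawer x in one of the three middle cells; its centre.
- grater_mid (a point): Bystander: black nutmeg grater, 138 x 42 x 18 mm, lying in one of the three middle cells; its centre.
- infuser_mid (a point): Bystander: steel tea infuser, 42 mm ball on a 95 mm handle, lying in one of the three middle cells; near its centre.
- jar_mid (a point): Bystander: closed frosted glass jar, 60 mm diameter, 65 mm high, standing in an end cell at the drawer's +y end; its centre.
- cellar_mid (a point): Bystander: ceramic salt cellar with bamboo lid, 65 mm diameter, 50 mm high, standing in an end cell at the drawer's +y end; its centre.
- pinch_bowl_rim (a point): Bystander: white bowl, 90 mm diameter, 40 mm high, on the counter; centre of its mouth.
- spice_bottle_mid (a point): Bystander: amber spice bottle, 46 mm diameter, 105 mm high, standing on the counter; its centre.

How it is judged:
By the outcome, as a careful person would: the job done as asked, in the order asked, and still so for the second after the job is handed in, with the robot touching nothing.
It also fails if it takes over 72 s, if anything falls off the work surface, if the arm or the gripper's body presses on something with over 40 N, if the wrist force passes 120 N, or if a joint passes its speed limit or range.

## Robot

A 7-joint arm with a two-finger parallel gripper is mounted at the origin on the work surface. World frame = base frame: x ahead of the robot, y to its left, z up, the work surface at z = 0. Lengths are in m, angles in rad, forces in N, time in s.
With the tool pointing down it reaches from about 0.425 to 0.925 m from the base axis. Payload 6.8 kg.
Tool frame: the origin (TCP) lies midway between the tips of the shut fingers; the grasp point (between the pads) lies 19 mm behind it; z points along the fingers, y is the line along which they close (so a half turn about z gives the same grasp; the last joint's range is limited). The gripper opens to 85 mm and grips with 20 to 120 N. Pads are 22 mm wide; open, the fingers measure 114 mm over their backs; the gripper's body (76 mm by 85 mm) begins 54 mm behind the grasp point. The pads swing forward as they close: fully open they stand 13 mm farther back than shut.
Start: joints at [-1.274, 0.477, 0.022, 1.555, -0.011, 1.109, -0.083], TCP at [0.266, 0.62, 0.21] pointing down, gripper open.
Joint ranges: [-2.96, 2.96], [-0.34, 2.1], [-1.41, 1.46], [0.24, 2.44], [-1.37, 4.51], [0.17, 1.92], [-2.96, 2.96]. Speed limits (rad/s): [2.39, 2.39, 3.14, 3.14, 3.14, 3.14, 3.14].

## Interface

Orientations are given as a rotation vector (axis times angle).
In Python, from bench import r gives the robot as it stands.
- The arm moves only by the tool servo_tool, never from a script. Its arguments are lists of equal length, an entry for each row: "turn": the turn, a rotation vector about the world's x, y, z in units of 5 degrees (1.0 is 5 degrees), a list of three; "slide": the shift along the world's x, y, z in units of 30 mm (1.0 is 30 mm), a list of three; "hand": the opening, from 0 (shut) to 1 (fully open). In form: {"turn": [[rx, ry, rz], ...], "slide": [[dx, dy, dz], ...], "hand": [hand, ...]}. A call has 1 to 8 rows; each row is the pose to reach, as a shift and turn from the pose commanded when the call began; what a row does not reach only later rows make up. A row lasts 1/8 s, in which the tool goes at most 62.5 mm and 10.7 degrees, less where a joint would pass 70% of its speed; a pose out of reach is approached as far as the arm can. A call with a gripper value outside its range is refused whole. The fingers move at their own pace and stop on an object; "squeeze" is the grip in N (left out, the last holds). Time passes only in rows, so rows that repeat a pose let the fingers close. It gives the time, the measured TCP pose, the force, the opening and the grip force at its end, in the units of the state.
- r.get_obs(): the state, without advancing time (a new reading comes with each control period).
- r.grab_frame(name): name is "scene" or "top"; returns (picture, depth): 420x560x3 uint8, red, green, blue; 420x560 float32, m along the optical axis (not along the pixel's ray), 0 where there is no reading.
- r.get_calibration(name): a dict with "fovy" (degrees; the focal length in pixels is half the picture's height over the tangent of half this angle, whatever the lens; pixels are square), "cx", "cy" (the principal point, pixels), "R" (3x3) and "t" (3): a world point X has camera coordinates R X + t. Camera axes: x right, y down, z forward; pixel columns grow to the right and rows downward; lengths in m; the calibration is good to about 2 mm. A picture is of the moment at which its call begins. get_calibration takes no time and is no camera call.
- r.hand_in(): hands the job in; it is judged then, once.
The state is a dict: "clock": time; "joints": joint angles; "qvel": joint speeds; "tau": joint torques, N m; "tcp_pos": TCP position; "orientation": TCP orientation; "contact_force": force on the tool from outside, world axes, zero at the start; "moment": the same for the moment, N m; "grip_width": finger opening in m; "gripper_force": force on a finger pad.
Only numpy, scipy, OpenCV 4.12 (cv2) and the standard library are available. Lean on these libraries where they do the work, as an engineer would, in place of code of your own. Each camera call takes 0.05 s, during which the arm holds its last target. There are 200 camera calls.

## Working session

There is one attempt and no reset: what is moved stays moved. The work goes in short steps, Python scripts to look and compute and a tool call to move; the robot and the scene stay as the last step left them, time stands still between calls to the robot, and variables do not carry over. Pictures are saved under pics/ and viewed, at most 10 in all, crops included, and the job is handed in when it is done.

Besides the shell and the picture viewer there is one more tool, called after "Call:" as name(argument=value, ...) on one line, values as JSON. servo_tool: Moves the arm, as the interface text tells. Its arguments: {"type":"object","properties":{"turn":{"type":"array"},"slide":{"type":"array"},"hand":{"type":"array"},"squeeze":{"type":"number"}},"required":["turn","slide","hand"]}

```bash
mkdir -p pics
cat > h.py <<'E'
import numpy as np, cv2
from bench import r
def cap(n):
    p,d=r.grab_frame(n); return p,d
def cal(n):
    c=r.get_calibration(n); f=210/np.tan(np.radians(c['fovy'])/2); return f,c['cx'],c['cy'],np.array(c['R']),np.array(c['t'])
def ray(n,u,v,z):
    f,cx,cy,R,t=cal(n); o=-R.T@t; d=R.T@np.array([(u-cx)/f,(v-cy)/f,1.]); return o+d*(z-o[2])/d[2]
def cloud(n,d):
    f,cx,cy,R,t=cal(n); v,u=np.mgrid[:420,:560]; P=np.stack([(u-cx)/f*d,(v-cy)/f*d,d],-1)-t; return P@R
def save(n,p): cv2.imwrite('pics/'+n,cv2.cvtColor(p,cv2.COLOR_RGB2BGR))
def proj(n,X):
    f,cx,cy,R,t=cal(n); c=R@np.array(X)+t; return f*c[0]/c[2]+cx,f*c[1]/c[2]+cy
E
python3 - <<'E'
from h import *
for n in('top','scene'):
    p,d=cap(n); save(n+'0.png',p); np.savez(n+'0',p=p,d=d); f,cx,cy,R,t=cal(n); print(n,f,cx,cy,(-R.T@t).round(3),R.round(3).tolist())
print(r.get_obs())
E
```

```text
top 395.49692818513057 273.72496871323744 205.04940573351055 [0.437 0.014 1.221] [[0.005, -1.0, -0.027], [-0.987, -0.0, -0.161], [0.161, 0.027, -0.987]]
scene 425.9370296564562 279.0239011076455 212.74396215127078 [ 1.145 -0.854  0.9  ] [[0.859, 0.512, 0.011], [0.328, -0.534, -0.779], [-0.393, 0.673, -0.627]]
{'clock': 0.1, 'joints': array([-1.27407334,  0.47771341,  0.02235725,  1.55634613, -0.01148495,
        1.10932924, -0.08304618]), 'qvel': array([-0.00076861, -0.000144  , -0.00010656, -0.00347585,  0.00048028,
       -0.00086745, -0.00027382]), 'tau': array([ 4.19606149e-03, -5.97762179e+01,  1.61359336e+00, -2.81956083e+01,
        1.27460039e-02,  5.12623665e-03, -3.51389804e-05]), 'tcp_pos': array([0.2656518 , 0.61990049, 0.20882869]), 'orientation': array([-6.31417580e-01, -3.07728467e+00,  2.60141142e-03]), 'contact_force': array([-0.49961085, -0.01976517, -0.06876193]), 'moment': array([ 0.00197342,  0.02756634, -0.04623207]), 'gripper_force': 0.0, 'grip_width': 0.08515349031693269}
```

View pics/top0.png

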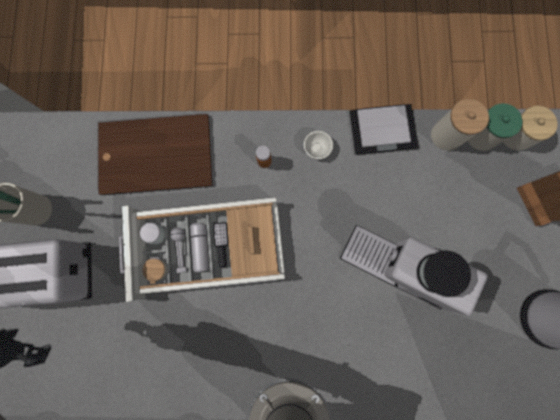

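View pics/scene0.png

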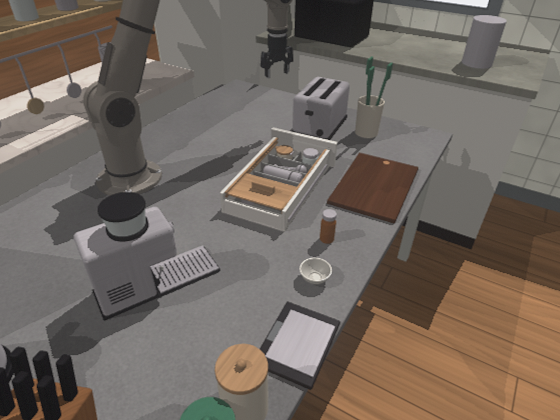

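The top view shows the drawer at (125–283, 200–300) with its front panel to the left (world +y), the cover's bar at (253,240), and the mill tray at (370,250) with the column to its right. The scene view shows the same, with the mill tray at (185,268) and the drawer at (280,175). Next I measure them.

Run:
```python
from h import *
def rect(P,m,name,z):
    m=cv2.morphologyEx(m.astype(np.uint8),cv2.MORPH_OPEN,np.ones((2,2)))
    k,l,s,c=cv2.connectedComponentsWithStats(m); i=1+np.argmax(s[1:,4]); v,u=np.where(l==i)
    X=np.array([ray('top',a,b,z)[:2] for a,b in zip(u,v)]).astype(np.float32)
    (c,w,a)=cv2.minAreaRect(X*1000); print(name,len(u),'c',np.round(c,1),'wh',np.round(w,1),'ang',round(a,1),'z',np.median(P[v,u,2]).round(4))
    return X
D=np.load('top0.npz');p,d=D['p'],D['d'];P=cloud('top',d);Z=P[...,2]
h=cv2.cvtColor(p,cv2.COLOR_RGB2HSV)
v,u=np.mgrid[:420,:560]
box=lambda a,b,c,e:(u>a)&(u<b)&(v>c)&(v<e)
print('bar z',Z[236:246:3,246:260:2].round(3)); print('tray z',Z[250,350:400:6].round(3),'table',Z[330,200:420:50].round(3))
wh=(h[...,1]<60)&(h[...,2]>130)
rect(P,box(115,292,190,310)&(Z>.045)&(Z<.125),'drawer all',.075)
bam=(h[...,1]>90)&(h[...,2]>70)
rect(P,box(222,284,198,290)&bam&(Z<.085),'cover',.074)
rect(P,box(235,270,215,265)&(Z>.088),'bar',.1)
rect(P,box(335,405,220,290)&(Z>.007)&(Z<.03),'tray',.014)
rect(P,box(380,500,225,320)&(Z>.25)&(Z<.31),'milltop',.287)
big=cv2.resize(p[190:320,110:500],None,fx=2.05,fy=2.05,interpolation=cv2.INTER_CUBIC); save('crop0.png',big)
```

```text
bar z [[0.077 0.104 0.103 0.1   0.077 0.076 0.073]
 [0.077 0.101 0.1   0.101 0.073 0.075 0.075]
 [0.078 0.075 0.102 0.1   0.072 0.077 0.074]
 [0.075 0.076 0.104 0.101 0.074 0.075 0.077]]
tray z [0.016 0.017 0.019 0.017 0.016 0.015 0.015 0.012 0.18 ] table [ 0.005  0.    -0.001  0.003  0.003]Traceback (most recent call last):
  File "<stdin>", line 14, in <module>
  File "<stdin>", line 5, in rect
  File "h.py", line 8, in ray
    f,cx,cy,R,t=cal(n); o=-R.T@t; d=R.T@np.array([(u-cx)/f,(v-cy)/f,1.]); return o+d*(z-o[2])/d[2]
                ~~~^^^
  File "h.py", line 6, in cal
    c=r.get_calibration(n); f=210/np.tan(np.radians(c['fovy'])/2); return f,c['cx'],c['cy'],np.array(c['R']),np.array(c['t'])
ValueError: time passes only in moves, steps and waits
```

Too many calibration calls, so I'll cache it.

```bash
sed -i 's/^def cal/import functools\n@functools.lru_cache(None)\ndef cal/' h.py
cat > m.py <<'E'
from h import *
def rect(P,m,name,z,n='top'):
    m=cv2.morphologyEx(m.astype(np.uint8),cv2.MORPH_OPEN,np.ones((2,2)))
    k,l,s,c=cv2.connectedComponentsWithStats(m); i=1+np.argmax(s[1:,4]); v,u=np.where(l==i)
    X=np.array([ray(n,a,b,z)[:2] for a,b in zip(u,v)]).astype(np.float32)
    (c,w,a)=cv2.minAreaRect(X*1000); mu=X.mean(0)*1000; e=np.linalg.svd(X-X.mean(0),full_matrices=False)[2][0]
    print(name,len(u),'c',np.round(c,1),'wh',np.round(w,1),'ang',round(a,1),'mean',mu.round(1),'pca',np.degrees(np.arctan2(e[1],e[0])).round(1),'z',np.median(P[v,u,2]).round(4))
v,u=np.mgrid[:420,:560]
box=lambda a,b,c,e:(u>a)&(u<b)&(v>c)&(v<e)
E
python3 - <<'E'
from m import *
D=np.load('top0.npz');p,d=D['p'],D['d'];P=cloud('top',d);Z=P[...,2]
h=cv2.cvtColor(p,cv2.COLOR_RGB2HSV)
rect(P,box(115,292,190,310)&(Z>.045)&(Z<.125),'drawer all',.075)
bam=(h[...,1]>90)&(h[...,2]>70)
rect(P,box(222,284,198,290)&bam&(Z<.085),'cover',.074)
rect(P,box(235,270,215,265)&(Z>.088),'bar',.1)
rect(P,box(335,405,220,290)&(Z>.007)&(Z<.03),'tray',.014)
rect(P,box(380,500,225,320)&(Z>.25)&(Z<.31),'milltop',.287)
big=cv2.resize(p[190:320,110:500],None,fx=2.05,fy=2.05,interpolation=cv2.INTER_CUBIC); save('crop0.png',big)
E
```

```text
drawer all 7910 c [502.3 258.7] wh [276.3 468.5] ang 6.1 mean [501.1 240.7] pca 96.4 z 0.0767
cover 2859 c [517.4 107.7] wh [202.7 130.4] ang 6.1 mean [515.9 106.8] pca -173.7 z 0.0755
bar 149 c [515.9 107.3] wh [80.1 14.6] ang 6.1 mean [515.1 107.3] pca -173.7 z 0.1007
tray 1794 c [ 474.7 -264.6] wh [191.8 114.8] ang 62.9 mean [ 483.2 -242. ] pca -134.2 z 0.0154
milltop 1804 c [ 426.3 -360.9] wh [107.  108.2] ang 43.5 mean [ 426.3 -360. ] pca -90.6 z 0.2882
```

View pics/crop0.png

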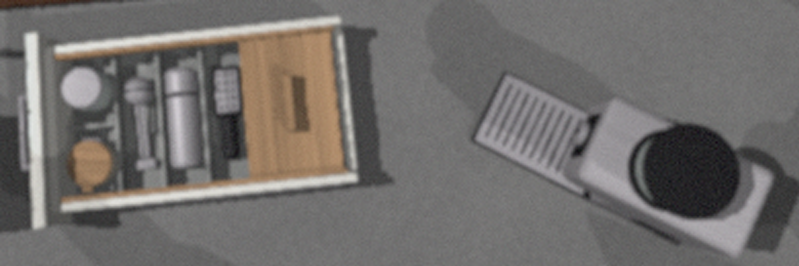

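Drawer x is at 6.1° and the bar centre is (0.516, 0.107). Its measured size of 80×14.6 matches the given one. The cover's z of 0.075 also fits. Moving above the bar.

Call:
servo_tool(turn=[[0,0,-15],[0,0,-15],[0,0,-15],[0,0,-15],[0,0,-15],[0,0,-15],[0,0,-15],[0,0,-15]], slide=[[4,-8,-0.6],[4,-8,-0.6],[4,-8,-0.6],[4,-8,-0.6],[4,-8,-0.6],[4,-8,-0.6],[4,-8,-0.6],[4,-8,-0.6]], hand=[1,1,1,1,1,1,1,1], squeeze=30)

```text
clock: 1.1
tcp_pos: [0.3856, 0.3803, 0.1914]
orientation: [2.373, 2.059, -0.001]
contact_force: [0.0, 0.4, -0.4]
grip_width: 0.0854
gripper_force: 0.0
```

Call:
servo_tool(turn=[[0,0,-15.1],[0,0,-15.1],[0,0,-15.1],[0,0,-15.1],[0,0,-15.1],[0,0,-15.1],[0,0,-15.1],[0,0,-15.1]], slide=[[4.3,-9.1,-1.1],[4.3,-9.1,-1.1],[4.3,-9.1,-1.1],[4.3,-9.1,-1.1],[4.3,-9.1,-1.1],[4.3,-9.1,-1.1],[4.3,-9.1,-1.1],[4.3,-9.1,-1.1]], hand=[1,1,1,1,1,1,1,1])

```text
clock: 2.1
tcp_pos: [0.5147, 0.1075, 0.1584]
orientation: [3.136, 0.18, -0.001]
contact_force: [-0.6, -0.5, -0.2]
grip_width: 0.0857
gripper_force: 0.0
```

Call:
servo_tool(turn=[[0,0,-0.1],[0,0,-0.1],[0,0,-0.1],[0,0,-0.1],[0,0,-0.1],[0,0,-0.1],[0,0,-0.1],[0,0,-0.1]], slide=[[0,0,-1.2],[0,0,-2.6],[0,0,-2.6],[0,0,-2.6],[0,0,-2.6],[0,0,-2.6],[0,0,-2.6],[0,0,-2.6]], hand=[1,1,0.6,0.1,0,0,0,0], squeeze=30)

```text
clock: 3.1
tcp_pos: [0.5149, 0.1076, 0.0809]
orientation: [-3.137, -0.16, -0.0]
contact_force: [-0.6, 0.7, -0.8]
grip_width: -0.0003
gripper_force: 0.0
```

The fingers shut fully on nothing, so I'll take a look.

Run:
```python
from m import *
p,d=cap('scene'); save('s1.png',p); p2,d2=cap('top')
a=cv2.resize(p[90:230,200:360],(640,560),interpolation=cv2.INTER_CUBIC); save('s1c.png',a)
print(r.get_obs()['grip_width'],proj('scene',[.515,.1075,.08]))
```

```text
0.00017921405608223043 (np.float64(261.4733106685169), np.float64(187.91892603058707))
```

View pics/s1c.png

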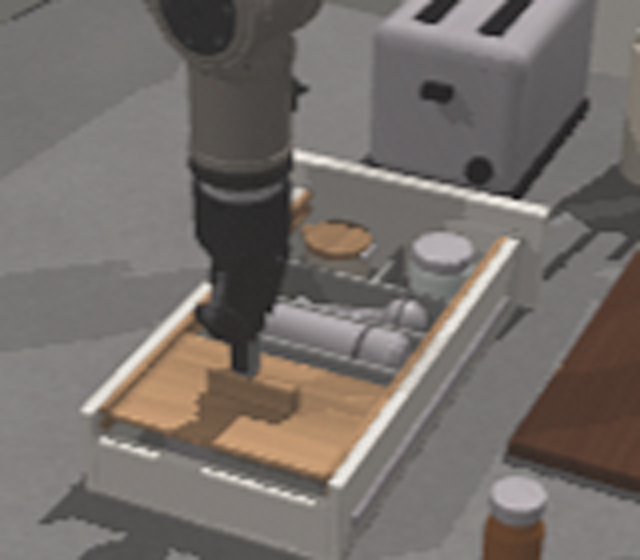

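The bar is still at its earlier pixel (263,188), and the shut fingertips end at about (262,184), seemingly behind or above it. I'll check in 3D with depth.

Run:
```python
from m import *
D=np.load('scene0.npz');P0=cloud('scene',D['d'])
p,d=cap('scene');P=cloud('scene',d)
for vv in range(172,200,2): print(vv,' '.join('%s|%s'%(tuple((P0[vv,c]*1000).round().astype(int)),tuple((P[vv,c]*1000).round().astype(int))) for c in (258,261,264,270)))
for X in ([.516,.107,.1],[.516,.100,.1],[.515,.12,.08],[.515,.13,.08]): print(X,proj('scene',X))
D=np.load('top0.npz');h=cv2.cvtColor(D['p'],cv2.COLOR_RGB2HSV)
Pt=cloud('top',D['d']); m=box(235,270,215,265)&(Pt[...,2]>.09); print(Pt[m].mean(0),Pt[m].min(0),Pt[m].max(0))
```

```text
172 (np.int64(426), np.int64(223), np.int64(47))|(np.int64(532), np.int64(63), np.int64(174)) (np.int64(434), np.int64(230), np.int64(46))|(np.int64(528), np.int64(87), np.int64(159)) (np.int64(440), np.int64(240), np.int64(43))|(np.int64(527), np.int64(105), np.int64(148)) (np.int64(464), np.int64(243), np.int64(49))|(np.int64(463), np.int64(245), np.int64(48))
174 (np.int64(427), np.int64(221), np.int64(40))|(np.int64(529), np.int64(68), np.int64(162)) (np.int64(438), np.int64(223), np.int64(43))|(np.int64(531), np.int64(82), np.int64(155)) (np.int64(449), np.int64(226), np.int64(45))|(np.int64(528), np.int64(104), np.int64(141)) (np.int64(464), np.int64(243), np.int64(41))|(np.int64(465), np.int64(241), np.int64(42))
176 (np.int64(463), np.int64(166), np.int64(76))|(np.int64(513), np.int64(91), np.int64(136)) (np.int64(438), np.int64(223), np.int64(34))|(np.int64(524), np.int64(93), np.int64(139)) (np.int64(447), np.int64(229), np.int64(34))|(np.int64(527), np.int64(106), np.int64(133)) (np.int64(472), np.int64(230), np.int64(42))|(np.int64(473), np.int64(229), np.int64(43))
178 (
[... 3719 characters left out ...]
p.int64(539), np.int64(67), np.int64(74))|(np.int64(540), np.int64(65), np.int64(75)) (np.int64(548), np.int64(72), np.int64(74))|(np.int64(548), np.int64(70), np.int64(75)) (np.int64(565), np.int64(80), np.int64(75))|(np.int64(566), np.int64(78), np.int64(77))
[0.516, 0.107, 0.1] (np.float64(261.55756305126306), np.float64(183.1089100608161))
[0.516, 0.1, 0.1] (np.float64(260.40039205433953), np.float64(184.1539793993396))
[0.515, 0.12, 0.08] (np.float64(263.50170835184554), np.float64(186.0589416092294))
[0.515, 0.13, 0.08] (np.float64(265.1071770925969), np.float64(184.58677129898044))
[0.5144413  0.10581432 0.15224816] [0.43667189 0.01406485 0.09102156] [0.55855061 0.12082576 1.22097428]
```

The fingers look shut with their tips at z≈0.10, while the TCP reads 0.081. I'll raise the arm and check where the tips really are.

Call:
servo_tool(turn=[[0,0,0],[0,0,0],[0,0,0]], slide=[[0,0,2],[0,0,2],[0,0,2]], hand=[0,0,0])

```text
clock: 3.62
tcp_pos: [0.5145, 0.1077, 0.1405]
orientation: [-3.137, -0.16, 0.0]
contact_force: [0.3, 0.1, -0.2]
grip_width: -0.0002
gripper_force: 0.0
```

Run:
```python
from m import *
o=r.get_obs(); print(o['tcp_pos'],o['joints'].round(3),o['grip_width'])
p,d=cap('scene');P=cloud('scene',d)
x,y=map(int,map(round,proj('scene',o['tcp_pos']))); print('tcp px',x,y)
for vv in range(y-22,y+8,2): print(vv,[tuple(int(a) for a in (P[vv,c]*1000).round()) for c in (x-6,x-3,x,x+3,x+6)])
a=cv2.resize(p[y-70:y+70,x-80:x+80],(640,560),interpolation=cv2.INTER_CUBIC); save('s2c.png',a)
p,d=cap('top');P=cloud('top',d); x,y=map(int,map(round,proj('top',o['tcp_pos']))); print(x,y)
near=(abs(P[...,0]-.515)<.1)&(abs(P[...,1]-.107)<.1); print(p.shape)
```

```text
[0.51451711 0.10771294 0.14052099] [-0.894  0.381  0.714  2.015 -0.328  0.86  -1.468] -0.00015241855457697457
tcp px 261 173
151 [(533, 49, 255), (518, 87, 232), (525, 93, 231), (533, 97, 231), (525, 128, 213)]
153 [(533, 49, 248), (532, 66, 239), (527, 90, 226), (526, 109, 216), (397, 330, 63)]
155 [(527, 58, 235), (531, 68, 231), (526, 92, 218), (526, 108, 209), (389, 343, 45)]
157 [(516, 73, 217), (530, 68, 224), (529, 87, 214), (524, 111, 200), (387, 346, 34)]
159 [(396, 249, 79), (522, 81, 208), (523, 96, 200), (525, 109, 194), (389, 342, 28)]
161 [(405, 236, 80), (514, 92, 192), (523, 96, 193), (527, 106, 189), (386, 347, 15)]
163 [(410, 227, 78), (514, 92, 184), (525, 93, 188), (526, 108, 180), (421, 291, 47)]
165 [(409, 229, 68), (513, 94, 176), (522, 97, 177), (524, 111, 170), (438, 265, 58)]
167 [(401, 241, 50), (509, 98, 165), (526, 90, 175), (412, 284, 31), (445, 253, 59)]
169 [(398, 245, 38), (400, 262, 30), (398, 286, 16), (434, 250, 48), (448, 249, 53)]
171 [(411, 226, 45), (400, 262, 21), (401, 280, 11), (442, 238, 49), (450, 245, 47)]
173 [(414, 220, 40), (423, 226, 40), (436, 227, 44), (448, 228, 48), (452, 242, 41)]
175 [(448, 170, 72), (422, 227, 30), (437, 225, 37), (449, 227, 40), (460, 230, 42)]
177 [(457, 157, 74), (465, 163, 74), (472, 171, 72), (448, 227, 31), (460, 229, 34)]
179 [(463, 147, 74), (472, 152, 74), (478, 162, 71), (491, 161, 76), (498, 169, 74)]
250 240
(420, 560, 3)
```

View pics/s2c.png

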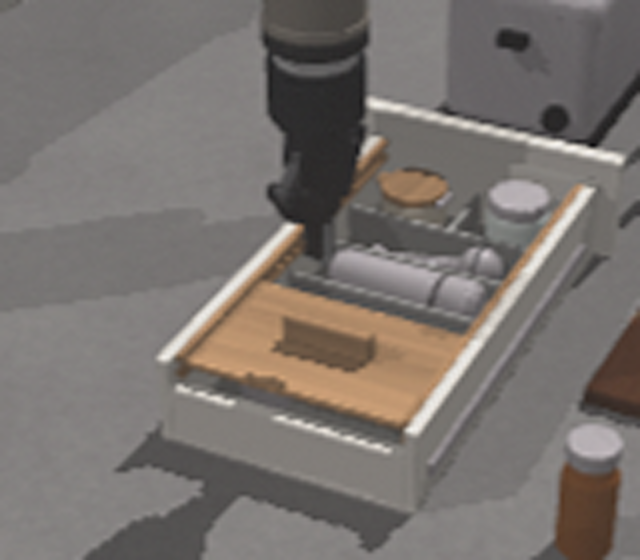

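The tips are truly about 21 mm above the reported TCP: their bottom edge is at crop (318,262), which is z≈0.162 against a reading of 0.1405. That explains closing just above the bar. I'll allow for it: open, then go to reported 0.062.

Call:
servo_tool(turn=[[0,0,0],[0,0,0],[0,0,0],[0,0,0],[0,0,0],[0,0,0]], slide=[[0,0,0],[0,0,0],[0,0,0],[0,0,-1],[0,0,-2],[0,0,-2.6]], hand=[1,1,1,1,1,1])

```text
clock: 4.47
tcp_pos: [0.5142, 0.1073, 0.0614]
orientation: [3.137, 0.159, -0.002]
contact_force: [0.5, 0.8, -0.1]
grip_width: 0.0857
gripper_force: 0.0
```

Call:
servo_tool(turn=[[0,0,0],[0,0,0],[0,0,0],[0,0,0],[0,0,0],[0,0,0]], slide=[[0,0,0],[0,0,0],[0,0,0],[0,0,0],[0,0,0],[0,0,0]], hand=[0.5,0,0,0,0,0], squeeze=30)

```text
clock: 5.22
tcp_pos: [0.5154, 0.1078, 0.0635]
orientation: [-3.137, -0.16, -0.002]
contact_force: [-1.4, 0.6, 6.5]
grip_width: 0.0135
gripper_force: 33.8
```

Gripped: 13.5 mm on a 14 mm bar. Sliding the cover 135 mm along drawer y.

Call:
servo_tool(turn=[[0,0,0],[0,0,0],[0,0,0],[0,0,0],[0,0,0],[0,0,0],[0,0,0],[0,0,0]], slide=[[-0.07,0.65,0.05],[-0.14,1.3,0.05],[-0.21,1.95,0.05],[-0.28,2.6,0.05],[-0.35,3.25,0.05],[-0.42,3.9,0.05],[-0.48,4.5,0.05],[-0.48,4.5,0.05]], hand=[0,0,0,0,0,0,0,0])

```text
clock: 6.22
tcp_pos: [0.5006, 0.2448, 0.0637]
orientation: [-3.137, -0.163, -0.002]
contact_force: [5.3, 1.0, -12.1]
grip_width: 0.0131
gripper_force: 31.4
```

Run:
```python
from m import *
p,d=cap('top'); save('t3c.png',cv2.resize(p[190:310,110:300],(760,480),interpolation=cv2.INTER_CUBIC)); P=cloud('top',d);Z=P[...,2];h=cv2.cvtColor(p,cv2.COLOR_RGB2HSV)
o=r.get_obs();print(o['tcp_pos'],o['contact_force'],o['grip_width'])
```

```text
[0.50061313 0.24400084 0.0636515 ] [  4.79543437   1.42032605 -12.08419431] 0.013446744436956563
```

View pics/t3c.png

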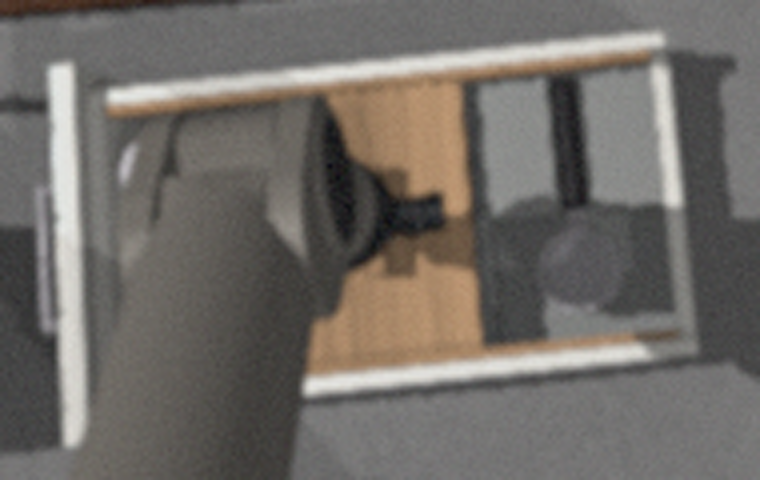

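The cover is open by 136 mm and the cup is visible in its cell at crop (587,270), with its handle at (567,140). I'll release, rise and measure the cup.

Call:
servo_tool(turn=[[0,0,0],[0,0,0],[0,0,0],[0,0,0],[0,0,0],[0,0,0]], slide=[[0,0,0],[0,0,0],[0,0,0],[0,0,1],[0,0,2.5],[0,0,3.6]], hand=[0.4,1,1,1,1,1])

```text
clock: 7.02
tcp_pos: [0.5008, 0.2423, 0.1741]
orientation: [-3.137, -0.158, -0.001]
contact_force: [0.3, 0.2, -0.3]
grip_width: 0.0854
gripper_force: 0.0
```

Run:
```python
from m import *
p,d=cap('top');P=cloud('top',d);Z=P[...,2];h=cv2.cvtColor(p,cv2.COLOR_RGB2HSV)
sub=p[195:305,225:290]; big=cv2.resize(sub,None,fx=6,fy=6,interpolation=cv2.INTER_CUBIC)
clahe=cv2.createCLAHE(4,(4,4)).apply(cv2.cvtColor(big,cv2.COLOR_RGB2GRAY)); 
ps,ds=cap('scene'); s=cv2.resize(ps[150:240,200:310],(600,491),interpolation=cv2.INTER_CUBIC)
cl2=cv2.createCLAHE(4,(4,4)).apply(cv2.cvtColor(s,cv2.COLOR_RGB2GRAY))
cv2.imwrite('pics/two.png',cv2.resize(np.hstack([cv2.resize(clahe,(290,491)),cl2[:,:500]]),(790,491)))
# dark handle
g=cv2.cvtColor(p,cv2.COLOR_RGB2GRAY)
rect(P,box(240,265,208,242)&(g<45),'handle',.046)
ci=cv2.HoughCircles(cv2.GaussianBlur(clahe,(9,9),2),cv2.HOUGH_GRADIENT,1,40,param1=80,param2=15,minRadius=48,maxRadius=72)
for c in ci[0][:5]:
    uu,vv=225+(c[0]-2.5)/6,195+(c[1]-2.5)/6; print(uu,vv,c[2]/6,ray('top',uu,vv,.063),Z[int(vv)-8:int(vv)+9:4,int(uu)-12:int(uu)+13:3].round(3).tolist())
m=box(240,275,240,280)&(Z>.053)&(Z<.069)
rect(P,m,'rim',.063)
```

```text
handle 72 c [563.1 105.1] wh [87.9  9.2] ang 5.9 mean [564.6 104.3] pca -173.4 z 0.0432
237.5 233.33333 11.533333 [0.54077157 0.1519145  0.063     ] [[0.077, 0.043, 0.06, 0.057, 0.058, 0.057, 0.058, 0.056, 0.047], [0.073, 0.013, 0.054, 0.057, 0.059, 0.056, 0.051, 0.056, 0.045], [0.08, 0.018, 0.054, 0.058, 0.053, 0.055, 0.058, 0.058, 0.015], [0.078, 0.011, 0.06, 0.061, 0.056, 0.053, 0.054, 0.059, 0.024], [0.075, 0.015, 0.052, 0.056, 0.057, 0.052, 0.055, 0.057, 0.043]]
235.83333 216.16667 10.55 [0.59167417 0.15785924 0.063     ] [[0.084, 0.086, 0.083, 0.083, 0.082, 0.085, 0.068, 0.07, 0.061], [0.079, 0.016, 0.059, 0.056, 0.056, 0.055, 0.057, 0.057, 0.016], [0.075, 0.015, 0.052, 0.057, 0.056, 0.059, 0.054, 0.056, 0.031], [0.069, 0.011, 0.049, 0.057, 0.055, 0.054, 1.221, 0.057, 0.041], [0.077, 0.024, 0.042, 0.056, 0.055, 0.057, 0.059, 0.058, 0.056]]
rim 20 c [512.5 126.4] wh [ 5.8 17.7] ang 0.2 mean [512.6 126. ] pca -92.9 z 0.0549
```

View pics/two.png

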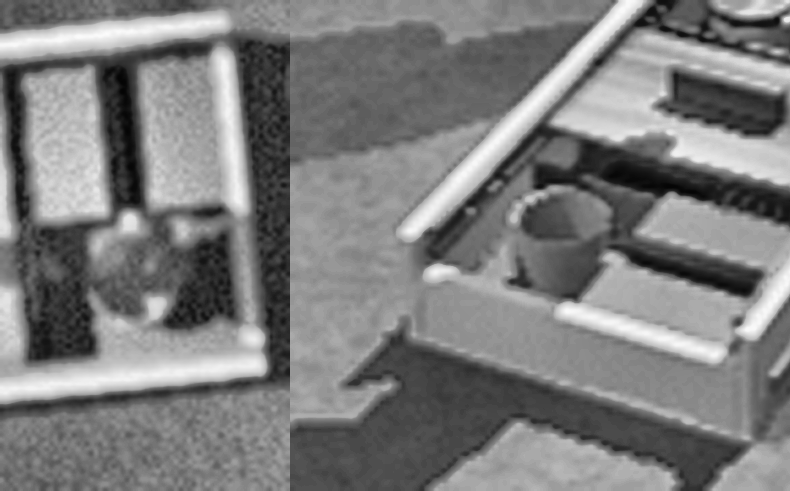

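In the top panel the cup is centred at (138,271), which is pixel (255.9, 255.8). In the scene panel the rim ellipse is centred at (560,220), which is pixel (249.6, 190.3). I'll cast both to the rim height. I'll also refine the mill from its tray edges.

Run:
```python
from m import *
print('cup',ray('top',255.9,255.8,.063).round(4),ray('scene',249.6,190.3,.063).round(4))
D=np.load('top0.npz');p,d=D['p'],D['d'];P=cloud('top',d);Z=P[...,2]
f=np.array([np.cos(np.radians(62.9)),np.sin(np.radians(62.9))])
# tray front portion: bins along f, edges in lateral
m=box(335,405,220,290)&(Z>.008)&(Z<.03)
m=cv2.morphologyEx(m.astype(np.uint8),cv2.MORPH_OPEN,np.ones((3,3)))>0
vv,uu=np.where(m); X=np.array([ray('top',a,b,.014)[:2] for a,b in zip(uu,vv)])
s=X@f; print('front s',np.percentile(s,[98,99.5,100]))
l=np.array([-f[1],f[0]]); y=X@l
S=[];C=[]
for a in np.arange(s.max()-.1,s.max()-.005,.01):
    k=(s>a)&(s<a+.01); print(round(a,3),y[k].min().round(4),y[k].max().round(4),k.sum()); S.append(a); C.append([y[k].min(),y[k].max()])
print('slopes deg',np.degrees(np.polyfit(S,np.array(C),1)[0]))
# mill sides from top-view points of head/column top at z .287
m=box(380,500,225,325)&(Z>.2)&(Z<.30); vv,uu=np.where(m); Q=P[vv,uu]; (c,w,a)=cv2.minAreaRect((Q[:,:2]*1000).astype(np.float32)); print('mill top',c,w,a,'lat',np.array(c)@l, 'med z',np.median(Q[:,2]))
# front face of column/head via scene: tray in scene
D=np.load('scene0.npz');p,d=D['p'],D['d'];P=cloud('scene',d);Z=P[...,2]
m=box(140,235,235,300)&(Z>.008)&(Z<.024)&(P[...,1]<-.12); 
m=cv2.morphologyEx(m.astype(np.uint8),cv2.MORPH_OPEN,np.ones((3,3)))>0
rect(P,m,'tray scene',.014,'scene')
vv,uu=np.where(m); X=np.array([ray('scene',a,b,.014)[:2] for a,b in zip(uu,vv)]);s=X@f;y=X@l;S=[];C=[]
print('front s',np.percentile(s,[98,99.5,100]))
for a in np.arange(s.max()-.1,s.max()-.005,.01):
    k=(s>a)&(s<a+.01); print(round(a,3),y[k].min().round(4),y[k].max().round(4),k.sum()); S.append(a); C.append([y[k].min(),y[k].max()])
print('slopes deg',np.degrees(np.polyfit(S,np.array(C),1)[0]))
```

```text
cup [0.4754 0.0969 0.063 ] [0.4755 0.095  0.063 ]
front s [0.07738833 0.07939639 0.0803946 ]
-0.02 -0.6019 -0.4879 127
-0.01 -0.6019 -0.4877 132
0.0 -0.6019 -0.4877 124
0.01 -0.6019 -0.4889 127
0.02 -0.6019 -0.4888 127
0.03 -0.6019 -0.4874 127
0.04 -0.6005 -0.4873 126
0.05 -0.6018 -0.4871 126
0.06 -0.6005 -0.4871 125
0.07 -0.6004 -0.4869 123
slopes deg [0.96267591 0.76452452]
mill top (423.9419250488281, -369.4019775390625) (213.28512573242188, 115.91419219970703) 63.1825065612793 lat -545.6777196798666 med z 0.21898663056736262
tray scene 1703 c [ 490.3 -266.3] wh [182.2 119.3] ang 63.3 mean [ 495.  -262.3] pca -108.6 z 0.0139
front s [0.07231497 0.07516814 0.0768815 ]
-0.023 -0.6087 -0.4943 105
-0.013 -0.6096 -0.4934 103
-0.003 -0.6085 -0.4925 105
0.007 -0.6095 -0.4932 101
0.017 -0.6084 -0.4929 101
0.027 -0.6093 -0.4936 98
0.037 -0.6096 -0.4927 102
0.047 -0.607 -0.4925 96
0.057 -0.6085 -0.4931 99
0.067 -0.6074 -0.4947 85
slopes deg [0.89629912 0.00912944]
```

Both views put the cup at (0.4755, 0.096), and the handle line agrees. The mill's front direction is about 63.2° and the middle of the tray's front edge about (0.521, -0.181). Moving over the cup, then down.

Call:
servo_tool(turn=[[0,0,0],[0,0,0],[0,0,0],[0,0,0],[0,0,0],[0,0,0],[0,0,0],[0,0,0]], slide=[[-0.3,-1.8,0],[-0.6,-3.6,0],[-0.84,-4.87,-0.5],[-0.84,-4.87,-2],[-0.84,-4.87,-3.5],[-0.84,-4.87,-4.5],[-0.84,-4.87,-4.8],[-0.84,-4.87,-4.8]], hand=[1,1,1,1,1,1,1,1])

```text
clock: 8.12
tcp_pos: [0.4751, 0.096, 0.0281]
orientation: [3.137, 0.158, -0.001]
contact_force: [0.6, -1.4, 0.6]
grip_width: 0.0853
gripper_force: 0.0
```

Call:
servo_tool(turn=[[0,0,0],[0,0,0],[0,0,0],[0,0,0]], slide=[[0,0,-0.3],[0,0,-0.6],[0,0,-0.9],[0,0,-0.9]], hand=[1,1,1,1])

```text
clock: 8.62
tcp_pos: [0.4747, 0.0962, 0.0006]
orientation: [3.137, 0.159, -0.002]
contact_force: [1.0, -0.6, 0.6]
grip_width: 0.085
gripper_force: 0.0
```

Call:
servo_tool(turn=[[0,0,0],[0,0,0],[0,0,0],[0,0,0],[0,0,0],[0,0,0]], slide=[[0,0,0],[0,0,0],[0,0,0],[0,0,0],[0,0,0],[0,0,0.1]], hand=[0.7,0.5,0.4,0.4,0.4,0.4], squeeze=45)

```text
clock: 9.38
tcp_pos: [0.475, 0.0964, 0.0043]
orientation: [3.137, 0.159, -0.0]
contact_force: [0.2, -0.1, -3.5]
grip_width: 0.06
gripper_force: 49.1
```

Gripped at 60.0 mm with the weight on it. Lifting.

Call:
servo_tool(turn=[[0,0,0],[0,0,0],[0,0,0],[0,0,0],[0,0,0],[0,0,0],[0,0,0],[0,0,0]], slide=[[0,0,0.3],[0,0,0.8],[0,0,1.4],[0,0,2.1],[0,0,2.8],[0,0,3.4],[0,0,3.8],[0,0,4]], hand=[0.4,0.4,0.4,0.4,0.4,0.4,0.4,0.4])

```text
clock: 10.38
tcp_pos: [0.4754, 0.0965, 0.125]
orientation: [-3.137, -0.159, -0.001]
contact_force: [-0.7, -0.2, -3.6]
grip_width: 0.0596
gripper_force: 49.4
```

Call:
servo_tool(turn=[[0,0,0.7],[0,0,1.5],[0,0,2.5],[0,0,3.6],[0,0,4.7],[0,0,5.8],[0,0,6.9],[0,0,8]], slide=[[0.05,-0.5,0],[0.1,-1.2,0],[0.2,-2.1,0],[0.3,-3.1,0],[0.4,-4.1,0],[0.5,-5.1,0],[0.6,-6.1,0],[0.7,-7.1,0]], hand=[0.4,0.4,0.4,0.4,0.4,0.4,0.4,0.4])

```text
clock: 11.38
tcp_pos: [0.4958, -0.1176, 0.1238]
orientation: [-2.892, -1.227, 0.002]
contact_force: [0.7, 0.0, -3.6]
grip_width: 0.0601
gripper_force: 49.4
```

Call:
servo_tool(turn=[[0,0,0.9],[0,0,1.8],[0,0,2.6],[0,0,3.2],[0,0,3.45],[0,0,3.45],[0,0,3.45]], slide=[[0.06,-0.8,0],[0.12,-1.6,0],[0.18,-2.3,0],[0.22,-2.9,0],[0.25,-3.3,0],[0.25,-3.3,0],[0.25,-3.3,0]], hand=[0.4,0.4,0.4,0.4,0.4,0.4,0.4])

```text
clock: 12.25
tcp_pos: [0.5035, -0.2149, 0.1238]
orientation: [-2.677, -1.642, 0.001]
contact_force: [-0.2, -0.3, -3.2]
grip_width: 0.06
gripper_force: 49.5
```

Run:
```python
from m import *
o=r.get_obs();print(o['tcp_pos'],o['contact_force'],o['joints'].round(2))
p,d=cap('scene'); x,y=map(int,proj('scene',o['tcp_pos'])); print(x,y)
q=cv2.resize(p[y-90:y+90,x-110:x+110],(770,594)); save('s5.png',cv2.resize(p[150:330,60:280],(733,600),interpolation=cv2.INTER_CUBIC)); np.savez('s5',p=p,d=d)
```

```text
[ 0.50345116 -0.21487363  0.12380497] [-0.17579432 -0.29396596 -3.24115563] [-0.14  0.41  0.54  1.97 -0.28  0.83  0.09]
194 231
```

View pics/s5.png

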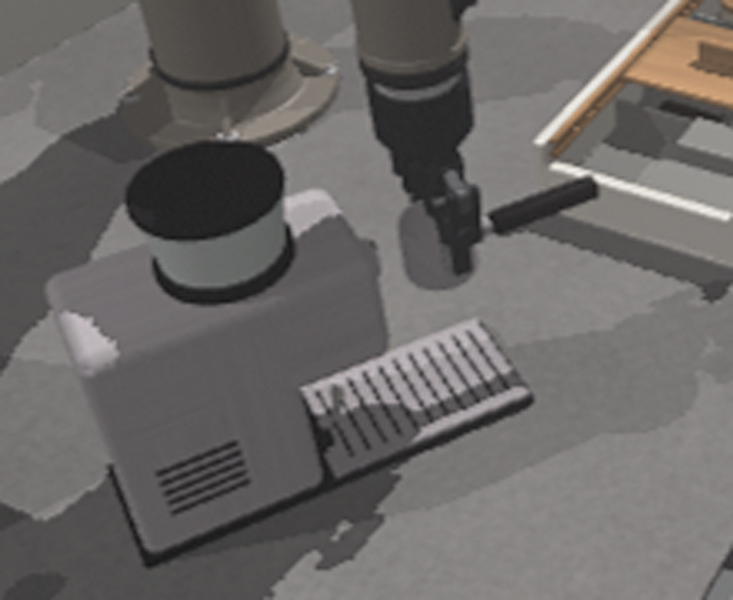

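The cup hangs level over the tray with its handle pointing straight out to the front, parallel to the tray edges (handle at (545,205), tray (420,390)). Lowering it.

Call:
servo_tool(turn=[[0,0,0],[0,0,0],[0,0,0],[0,0,0],[0,0,0],[0,0,0],[0,0,0],[0,0,0]], slide=[[0,0,-0.6],[0,0,-1.4],[0,0,-2.2],[0,0,-2.9],[0,0,-3.4],[0,0,-3.7],[0,0,-3.75],[0,0,-3.75]], hand=[0.4,0.4,0.4,0.4,0.4,0.4,0.4,0.4])

```text
clock: 13.3
tcp_pos: [0.5042, -0.2158, 0.0121]
orientation: [2.677, 1.642, 0.001]
contact_force: [0.3, -0.8, -2.6]
grip_width: 0.0599
gripper_force: 49.5
```

Call:
servo_tool(turn=[[0,0,0],[0,0,0],[0,0,0]], slide=[[0,0,-0.05],[0,0,-0.1],[0,0,-0.1]], hand=[0.4,0.4,0.4])

```text
clock: 13.68
tcp_pos: [0.5038, -0.2156, 0.0088]
orientation: [2.678, 1.643, 0.0]
contact_force: [1.0, 0.4, -3.3]
grip_width: 0.0603
gripper_force: 49.5
```

Call:
servo_tool(turn=[[0,0,0],[0,0,0],[0,0,0]], slide=[[0,0,-0.05],[0,0,-0.1],[0,0,-0.1]], hand=[0.4,0.4,0.4])

```text
clock: 14.05
tcp_pos: [0.5036, -0.2156, 0.0056]
orientation: [-2.678, -1.643, 0.0]
contact_force: [-1.0, 0.6, -3.9]
grip_width: 0.0602
gripper_force: 49.5
```

Call:
servo_tool(turn=[[0,0,0],[0,0,0],[0,0,0]], slide=[[0,0,-0.03],[0,0,-0.06],[0,0,-0.06]], hand=[0.4,0.4,0.4])

```text
clock: 14.42
tcp_pos: [0.5038, -0.2157, 0.0049]
orientation: [-2.678, -1.642, -0.001]
contact_force: [-2.5, 1.6, 8.7]
grip_width: 0.0599
gripper_force: 50.5
```

Tray contact. I'll ease off, open gradually, and rise.

Call:
servo_tool(turn=[[0,0,0],[0,0,0],[0,0,0],[0,0,0],[0,0,0],[0,0,0],[0,0,0],[0,0,0]], slide=[[0,0,0.04],[0,0,0.04],[0,0,0.04],[0,0,0.04],[0,0,0.04],[0,0,0.6],[0,0,1.8],[0,0,3.3]], hand=[0.4,0.72,0.8,1,1,1,1,1])

```text
clock: 15.42
tcp_pos: [0.5032, -0.2156, 0.1044]
orientation: [-2.678, -1.642, 0.001]
contact_force: [0.4, 0.3, 0.8]
grip_width: 0.0856
gripper_force: 0.0
```

Run:
```python
from m import *
o=r.get_obs();print(o['tcp_pos'],o['contact_force'])
p,d=cap('scene');np.savez('s6',p=p,d=d); pt,dt=cap('top');np.savez('t6',p=pt,d=dt)
a=cv2.resize(p[190:300,110:250],(560,440),interpolation=cv2.INTER_CUBIC); save('s6.png',a)
P=cloud('scene',d);g=p.max(-1)
m=(P[...,2]>.02)&(P[...,2]<.08)&(g<50)&box(180,260,200,280); rect(P,m,'handle',.049,'scene')
```

```text
[ 0.50323823 -0.2156109   0.10442354] [0.43356762 0.2863915  0.80615015]
handle 103 c [ 559.9 -147.1] wh [93.3 20.7] ang 57.7 mean [ 556.9 -150.9] pca -117.9 z 0.0388
```

View pics/s6.png

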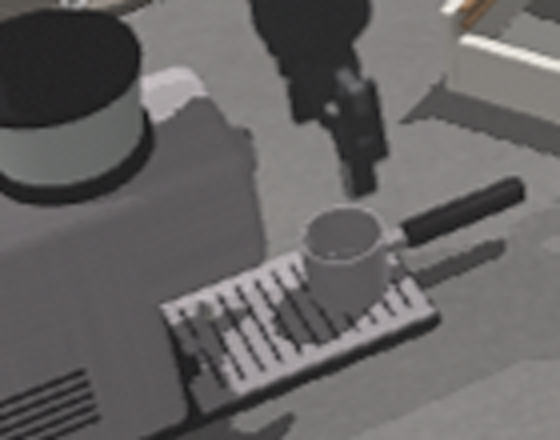

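The cup stands upright on the tray with its handle out to the front; the rim centre is at crop (345,235), handle at (465,210). I'll refine the cup and mill positions now, using the scene camera's view of cup and tray together.

Run:
```python
from m import *
print('cup scene',ray('scene',196.3,248.8,.066).round(4))
D=np.load('s6.npz');p,d=D['p'],D['d'];P=cloud('scene',d)
g=cv2.cvtColor(p,cv2.COLOR_RGB2GRAY)
F=cv2.resize(p[230:275,170:225],None,fx=8,fy=8,interpolation=cv2.INTER_CUBIC)
# rim via depth: points at top z .066 near cup
m=(abs(P[...,2]-.064)<.006)&(np.hypot(P[...,0]-.504,P[...,1]+.216)<.045); Q=P[m]; print('rim pts',len(Q))
# least-squares circle of radius ~.029
from scipy.optimize import least_squares
f=least_squares(lambda c:np.hypot(Q[:,0]-c[0],Q[:,1]-c[1])-.029,[.504,-.216],loss='soft_l1',f_scale=.002); print('rim fit',f.x.round(4))
m=(P[...,2]>.022)&(P[...,2]<.058)&(np.hypot(P[...,0]-.504,P[...,1]+.216)<.045)&(np.hypot(P[...,0]-.504,P[...,1]+.216)>.02); Q=P[m]
f=least_squares(lambda c:np.hypot(Q[:,0]-c[0],Q[:,1]-c[1])-.030,[.504,-.216],loss='soft_l1',f_scale=.002); print('wall fit',len(Q),f.x.round(4))
D=np.load('scene0.npz');P0=cloud('scene',D['d'])
# mill side face (towards camera): lateral -58mm ; fit plane of points z .05-.25
m=box(90,170,210,310)&(P0[...,2]>.04)&(P0[...,2]<.11); Q=P0[m][:,:2]; 
l=np.array([-np.sin(np.radians(63.2)),np.cos(np.radians(63.2))]);fr=np.array([l[1],-l[0]])
y=Q@l; med=np.median(y); k=abs(y-med)<.006; vx=cv2.fitLine(Q[k].astype(np.float32),cv2.DIST_HUBER,0,.01,.01).ravel(); print('side face',k.sum(),np.degrees(np.arctan2(vx[1],vx[0])),'lat',np.median(y[k]),'s max (col front edge)',np.percentile((Q@fr)[k],[50,95,99,100]))
# tray-front edge in s for 63.2
print('tcp cup in (s,lat):',np.array([.5038,-.2157])@fr,np.array([.5038,-.2157])@l)
# roller: predicted pixel
O=np.array([.5213,-.1808])-.181*fr
R=np.array([*(O+.036*fr),.044]); print('O',O,'roller px',proj('scene',R)); x,y=map(int,map(round,proj('scene',R)))
print(D['p'][y-7:y+8,x-9:x+10].max(-1)); print((P0[y-7:y+8,x-9:x+10]@np.array([*fr,0])*1000).round().astype(int))
```

```text
cup scene [ 0.5072 -0.2207  0.066 ]
rim pts 119
rim fit [ 0.5036 -0.2201]
wall fit 385 [ 0.5045 -0.2193]
side face 1145 63.158962 lat -0.6058288019480801 s max (col front edge) [-0.18251722 -0.11790174 -0.11138894 -0.10956016]
tcp cup in (s,lat): 0.03462134395921179 -0.546939020862891
O [ 0.43969117 -0.34235803] roller px (np.float64(161.73948864029637), np.float64(267.0822632735117))
[[ 89  90  91  91  90  92  91  90  87  84  81 100 142 167 169 172 179 178
  176]
 [ 91  90  90  91  91  89  87  82 100 118 141 167 174 177 178 155 123 152
  177]
 [ 90  91  89  88  83  79  98 142 166 168 173 178 179 178 178 148  81 134
  180]
 [ 89  85  81 101 118 140 166 173 177 178 166 138 154 179 178 165 112  89
  144]
 [ 81 100 143 166 168 173 178 178 180 180 167 117  90 142 162 162 129  65
  117]
 [140 167 175 178 170 163 145 146 165 161 159 127  65 117 158 156 152 119
   96]
 [155 163 163 163 160 160 150 132 146 162 161 154 121  96 136 157 157 153
  113]
 [159 134  99 136 158 147 120  96 102 119 142 157 129  70 117 159 156 158
  129]
 [158 128  66 115 160 148 115  79  87 101 134 158 152 119  96 13
[... 1304 characters left out ...]
 [ -88  -85  -83  -81  -77  -75  -73  -78  -75  -72  -70  -61  -59  -56
   -55  -51  -49  -46  -44]
 [ -89  -87  -84  -82  -79  -77  -75  -77  -76  -73  -71  -63  -60  -58
   -56  -53  -51  -48  -45]
 [ -90  -88  -86  -83  -80  -78 -246  -80  -77  -74  -66  -64  -62  -59
   -57  -54  -52  -49  -48]
 [ -91  -89  -87  -84  -82  -80  -78  -82  -78  -75  -68  -65  -62  -60
   -58  -56  -54  -51  -49]
 [-100  -90  -88  -85  -84  -81  -78  -83  -79  -71  -70  -67  -64  -62
   -59  -57  -55  -52  -50]
 [-101  -92  -89  -87  -84  -83  -80  -83  -80  -73  -70  -68  -66  -64
   -60  -58  -56  -54  -51]
 [-102 -100  -90  -88  -85  -84  -88  -85  -76  -74  -71  -69  -68  -65
   -62  -60  -57  -54  -53]]
```

Measured relative to each other in the scene camera, the roller (col 160.65, predicted 161.7) and the cup (fit 3 mm short in s) carry the same bias. That puts the roller 106 mm behind the cup axis: touch at about 72 mm travel, click at 78 and overtravel at 87. I'll aim for about 81. Now to the handle, 110 mm out.

Call:
servo_tool(turn=[[0,0,0],[0,0,0],[0,0,0],[0,0,0],[0,0,0],[0,0,0],[0,0,0],[0,0,0]], slide=[[0.8,1.6,0],[1.67,3.27,0],[1.67,3.27,-0.3],[1.67,3.27,-1.3],[1.67,3.27,-2.3],[1.67,3.27,-3.1],[1.67,3.27,-3.4],[1.67,3.27,-3.4]], hand=[1,1,1,1,1,1,1,1])

```text
clock: 16.52
tcp_pos: [0.5535, -0.1181, 0.0009]
orientation: [-2.678, -1.642, 0.001]
contact_force: [0.2, 0.7, -0.1]
grip_width: 0.0856
gripper_force: 0.0
```

Call:
servo_tool(turn=[[0,0,0],[0,0,0],[0,0,0],[0,0,0],[0,0,0],[0,0,0]], slide=[[0,0,0],[0,0,0],[0,0,0],[0,0,0],[0,0,0],[0,0,0]], hand=[0.6,0.35,0.25,0.18,0.1,0.1], squeeze=20)

```text
clock: 17.27
tcp_pos: [0.554, -0.1174, 0.0011]
orientation: [2.678, 1.643, 0.001]
contact_force: [-1.4, 0.5, 1.5]
grip_width: 0.0174
gripper_force: 26.1
```

Call:
servo_tool(turn=[[0,0,0],[0,0,0],[0,0,0],[0,0,0],[0,0,0],[0,0,0],[0,0,0],[0,0,0]], slide=[[-0.1,-0.2,0],[-0.25,-0.5,0],[-0.4,-0.8,0],[-0.55,-1.1,0],[-0.7,-1.4,0],[-0.85,-1.68,0],[-0.9,-1.785,0],[-0.9,-1.785,0]], hand=[0.1,0.1,0.1,0.1,0.1,0.1,0.1,0.1])

```text
clock: 18.27
tcp_pos: [0.5262, -0.1722, 0.0008]
orientation: [2.678, 1.641, -0.002]
contact_force: [0.6, -1.0, 2.4]
grip_width: 0.0175
gripper_force: 26.2
```

```bash
cat > chk.py <<'E'
from m import *
from scipy.optimize import least_squares
a=np.radians(63.2);fr=np.array([np.cos(a),np.sin(a)]);l=np.array([-fr[1],fr[0]])
O=[];D=[];I=[]
for i in range(6):
    p,d=cap('scene');D.append(d);I.append(p.astype(float)); o=r.get_obs();O.append(o)
p=np.mean(I,0);d=np.median(D,0);P=cloud('scene',d)
t=np.mean([o['tcp_pos'] for o in O],0);F=np.mean([o['contact_force'] for o in O],0)
print('clock',O[-1]['clock'],'tcp s,lat',(t[:2]@fr).round(4),(t[:2]@l).round(4),'z',t[2].round(4),'F fr,lat,z',(F[:2]@fr).round(2),(F[:2]@l).round(2),F[2].round(2),'w',O[-1]['grip_width'].round(4))
c=t[:2]-.11*fr+np.array([-.001,-.003])
m=(P[...,2]>.022)&(P[...,2]<.07); dd=np.hypot(P[...,0]-c[0],P[...,1]-c[1]); m&=(dd<.04)&(dd>.02); Q=P[m]
f=least_squares(lambda c:np.hypot(Q[:,0]-c[0],Q[:,1]-c[1])-.030,c,loss='soft_l1',f_scale=.002); print('wall fit',len(Q),'s,lat',(f.x@fr).round(4),(f.x@l).round(4))
g=p.max(-1); print('cols 150..175'); print(g[262:275,150:176].round().astype(int))
np.save('g_last',p)
E
python3 chk.py
```

```text
Traceback (most recent call last):
  File "chk.py", line 9, in <module>
    print('clock',O[-1]['clock'],'tcp s,lat',(t[:2]@fr).round(4),(t[:2]@l).round(4),'z',t[2].round(4),'F fr,lat,z',(F[:2]@fr).round(2),(F[:2]@l).round(2),F[2].round(2),'w',O[-1]['grip_width'].round(4))
                                                                                                                                                                            ^^^^^^^^^^^^^^^^^^^^^^^^^
AttributeError: 'float' object has no attribute 'round'
```

```bash
sed -i "s/,O\[-1\]\['grip_width'\].round(4))/,O[-1]['grip_width'])/" chk.py; python3 chk.py
```

```text
clock 18.875 tcp s,lat 0.0841 -0.5472 z 0.0008 F fr,lat,z -3.28 0.09 1.59 w 0.017433609305075613
wall fit 432 s,lat -0.0302 -0.5482
cols 150..175
[[ 94  93  92  92  93  92  90  86  81 102 147 173 175 182 161 102 111 136
  115  84  87  88  88  90  91  91]
 [ 94  93  93  92  88  82 104 122 145 172 179 184 184 174 128  79  94 105
  100  89  90  89  88  88  89  91]
 [ 93  90  86  82 102 147 172 173 179 185 184 185 186 175 122  66  88  89
   90  91  91  91  91  90  89  90]
 [ 84 104 122 145 172 181 185 176 168 150 150 170 167 166 134  84  86  90
   91  91  92  92  92  92  92  91]
 [142 174 166 161 169 170 169 166 165 155 136 151 152 149 159 130  90  88
   90  92  92  91  92  91  92  92]
 [105 146 166 164 137 102 141 163 152 124  98 105 112 138 165 145 103  88
   89  91  91  92  92  91  91  92]
 [ 84 133 167 165 133  67 120 164 154 118  81  90  95 135 169 139  89  87
   89  90  92  92  93  92  91  91]
 [ 74  89 141 164 158 123  98 141 162 132  87  93 106 110 112  99  84  88
   90  90  91  91  92  92  92  92]
 [ 77  54 123 166 163 158 114 119 166 140  91  83  75  74  87  86  87  88
   90  90  90  90  91  92  92  92]
 [ 85  60  82 141 162 161 130  97 144 144  92  82  71  56  78  90  89  88
   90  90  90  90  90  92  92  92]
 [ 88  71  45 124 165 162 158 116  90 108  85  84  88  67  68  90  89  89
   90  90  91  91  91  91  92  91]
 [ 88  73  40  84 145 166 164 134  70  70  83  87  91  74  58  78  90  88
   90  90  90  91  91  91  91  91]
 [ 88  79  51  40  92 143 164 162 121  64  84  87  89  87  66  53  78  88
   88  91  92  91  91  91  91  91]]
```

Roller still unmoved (cols 159–162.7), with the cup's edge at col about 165, so the remaining gap is about 9–11 mm. Advancing 8 mm.

Call:
servo_tool(turn=[[0,0,0],[0,0,0],[0,0,0],[0,0,0],[0,0,0]], slide=[[-0.03,-0.06,0],[-0.06,-0.12,0],[-0.09,-0.18,0],[-0.12,-0.24,0],[-0.12,-0.24,0]], hand=[0.1,0.1,0.1,0.1,0.1])

```text
clock: 19.5
tcp_pos: [0.5234, -0.1786, 0.001]
orientation: [2.678, 1.642, 0.0]
contact_force: [2.6, 2.4, 3.4]
grip_width: 0.0176
gripper_force: 26.2
```

```bash
cp g_last.npy g60.npy; python3 chk.py
```

```text
clock 19.8 tcp s,lat 0.0766 -0.5477 z 0.001 F fr,lat,z 3.48 -0.42 3.17 w 0.017286268512509504
wall fit 434 s,lat -0.0377 -0.5486
cols 150..175
[[ 94  93  92  92  93  92  90  86  81 102 149 154 112  94 102  94  84  86
   87  88  90  91  91  90  90  93]
 [ 94  93  93  92  88  83 104 122 146 172 182 172 126  87  94  90  84  86
   88  88  89  91  91  90  90  88]
 [ 92  90  85  81 102 147 171 173 180 186 188 188 149  84  90  90  90  89
   88  87  88  89  89  89  91  92]
 [ 84 104 122 144 172 181 185 176 168 143 124 152 136  93  88  91  91  91
   91  92  92  91  90  91  92  91]
 [141 174 166 160 170 170 169 166 166 135  84 103 103  90  88  90  92  91
   91  92  93  92  91  91  92  91]
 [105 146 167 164 137 102 140 164 153 118  84  90  92  87  88  90  91  92
   91  92  91  92  92  92  90  90]
 [ 84 133 167 164 132  67 120 164 154 119  83  92  97  90  87  89  90  91
   92  92  92  92  91  92  92  91]
 [ 73  90 141 164 158 123  97 141 163 132  87  94 108 101  88  89  90  90
   92  92  92  92  92  92  92  91]
 [ 77  55 123 166 163 158 114 119 166 140  91  82  74  76  90  89  89  90
   91  92  92  92  92  91  90  91]
 [ 86  60  82 141 162 161 131  97 144 144  92  81  70  56  77  90  90  90
   90  91  92  92  92  92  91  91]
 [ 88  71  46 124 166 162 158 117  90 108  85  84  88  66  68  90  90  90
   90  90  92  92  92  92  92  92]
 [ 88  73  40  84 145 166 165 135  72  70  83  87  90  74  64  84  91  90
   90  90  91  91  91  91  92  92]
 [ 88  78  52  40  93 145 168 139  72  66  85  88  89  86  69  73  92  90
   91  91  91  90  91  91  91  91]]
```

The roller is still unmoved and the cup is now about 1–3 mm from it. Advancing 5 mm.

Call:
servo_tool(turn=[[0,0,0],[0,0,0],[0,0,0],[0,0,0]], slide=[[-0.025,-0.05,0],[-0.05,-0.1,0],[-0.075,-0.15,0],[-0.075,-0.15,0]], hand=[0.1,0.1,0.1,0.1])

```text
clock: 20.3
tcp_pos: [0.521, -0.182, 0.0009]
orientation: [-2.677, -1.642, -0.001]
contact_force: [1.5, 5.2, 3.3]
grip_width: 0.0175
gripper_force: 26.4
```

```bash
cp g_last.npy g68.npy; sed -i 's/262:275/265:272/; s/150:176/153:169/' chk.py; python3 chk.py
```

```text
clock 20.6 tcp s,lat 0.0724 -0.5471 z 0.0009 F fr,lat,z 5.54 0.4 4.04 w 0.01715017172998851
wall fit 425 s,lat -0.0419 -0.5479
cols 150..175
[[145 171 181 185 178 158 128 111 103  88  90  91  90  91  92  92]
 [161 169 170 171 157 121  88  88  92  87  90  91  92  92  92  92]
 [164 137 103 142 145 102  83  92 104  98  88  90  92  92  92  91]
 [165 133  67 122 151 108  82  92  98  92  88  90  91  92  92  91]
 [164 158 123  99 131 123  90  96  98  91  88  89  90  92  92  92]
 [165 163 158 116 118 146 104  98  97  80  89  89  89  90  92  92]
 [140 162 162 131 100 116  97  86  89  85  88  90  89  90  91  92]]
```

The roller's left edge has begun to shift (col 158.8→157.6), so the cup has touched. Advancing 4 mm more.

Call:
servo_tool(turn=[[0,0,0],[0,0,0],[0,0,0],[0,0,0]], slide=[[-0.02,-0.04,0],[-0.04,-0.08,0],[-0.06,-0.12,0],[-0.06,-0.12,0]], hand=[0.1,0.1,0.1,0.1])

```text
clock: 21.1
tcp_pos: [0.5191, -0.1854, 0.0009]
orientation: [-2.676, -1.642, -0.001]
contact_force: [1.8, 5.9, 3.9]
grip_width: 0.0172
gripper_force: 26.4
```

```bash
cp g_last.npy g73.npy; python3 chk.py; cp g_last.npy g77.npy
python3 - <<'E'
from m import *
a=np.radians(63.2);fr=np.array([np.cos(a),np.sin(a)])
O=np.array([.5213,-.1808])-.181*fr
for k in (0,.005,.010): print(k,proj('scene',[*(O+(.036-k)*fr),.044]))
G={k:np.load(f'g{k}.npy').max(-1) for k in (60,68,73,77)}
def loc(g):  # roller left edge (125-level) per row band
    out=[]
    for v in np.arange(265,272):
        row=g[v,150:166]; j=int(np.argmin(row[6:14])+6)
        out.append(None)
    return out
big=[cv2.resize(np.load(f'g{k}.npy')[258:280,145:180].astype(np.uint8),None,fx=11,fy=11,interpolation=cv2.INTER_CUBIC) for k in (60,68,73,77)]
save('roll.png',np.vstack([np.hstack(big[:2]),np.hstack(big[2:])]))
E
```

```text
clock 21.4 tcp s,lat 0.0686 -0.5469 z 0.0008 F fr,lat,z 5.73 0.76 3.89 w 0.017681807258105222
wall fit 417 s,lat -0.0457 -0.5476
cols 150..175
[[145 171 181 187 174 159 130  84  90  90  90  89  88  88  88  88]
 [161 169 172 156 120 103 119 114  88  90  92  90  90  92  92  90]
 [164 138 100 103  90  86 100  98  88  90  91  91  91  92  92  92]
 [165 133  68  73  91  90  94  90  87  90  91  91  91  92  92  92]
 [164 158 125  92  96  92  96  98  94  88  91  91  92  92  91  91]
 [165 163 159 123  84  96 112 112  89  88  89  90  92  92  92  92]
 [140 161 161 133  82  82  94  95  87  89  89  90  91  92  92  92]]
0 (np.float64(161.73948864029637), np.float64(267.0822632735117))
0.005 (np.float64(159.9923569767559), np.float64(267.77811250738785))
0.01 (np.float64(158.23890181293248), np.float64(268.476480270874))
```

View pics/roll.png

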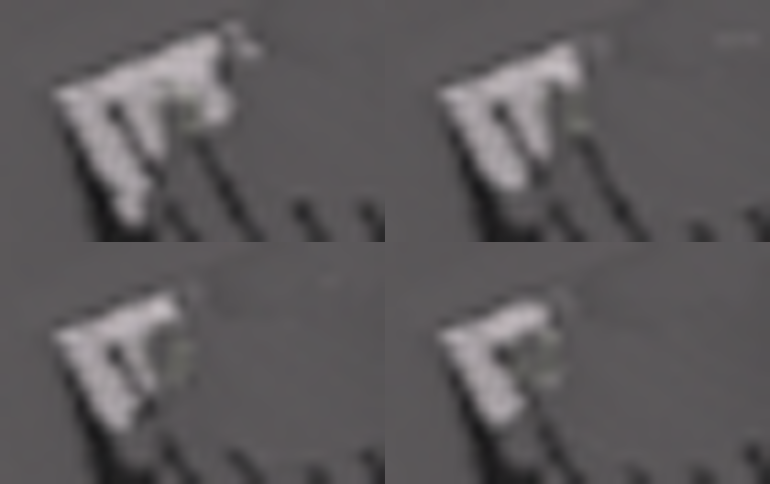

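The panels (free, near, touch, now) show the greenish roller moving from about x=186 to 172 to 155 within its panel, i.e. −1.3 px then −2.8 px, or about 8 mm past first touch. I'll quantify it with the green tint.

```bash
cat > roll.py <<'E'
from m import *
import sys
for k in sys.argv[1:]:
    g=np.load(f'g{k}.npy')[260:276,150:170]; w=np.clip(g[...,1]-.5*(g[...,0]+g[...,2])-2,0,None); w=w*(w>.25*w.max())
    vv,uu=np.mgrid[260:276,150:170]; print(k,'col',((w*uu).sum()/w.sum()).round(2),'row',((w*vv).sum()/w.sum()).round(2),'sum',w.sum().round(1),w.max().round(1), 'cols',w.sum(0).round(0).astype(int))
E
python3 roll.py 60 68 73 77
```

```text
60 col nan row nan sum 0.0 0.0 cols [0 0 0 0 0 0 0 0 0 0 0 0 0 0 0 0 0 0 0 0]
68 col 162.0 row 268.0 sum 0.1 0.1 cols [0 0 0 0 0 0 0 0 0 0 0 0 0 0 0 0 0 0 0 0]
73 col nan row nan sum 0.0 0.0 cols [0 0 0 0 0 0 0 0 0 0 0 0 0 0 0 0 0 0 0 0]
77 col nan row nan sum 0.0 0.0 cols [0 0 0 0 0 0 0 0 0 0 0 0 0 0 0 0 0 0 0 0]roll.py:5: RuntimeWarning: invalid value encountered in scalar divide
  vv,uu=np.mgrid[260:276,150:170]; print(k,'col',((w*uu).sum()/w.sum()).round(2),'row',((w*vv).sum()/w.sum()).round(2),'sum',w.sum().round(1),w.max().round(1), 'cols',w.sum(0).round(0).astype(int))
```

```bash
sed -i 's/w=np.clip(.*; w=w\*/q=2*g[...,1]-g[...,0]-g[...,2]; q=q-np.median(q); w=np.clip(q-3,0,None); w=w*/' roll.py; python3 roll.py 60 68 73 77
```

```text
60 col 161.78 row 268.11 sum 29.5 5.8 cols [ 0  0  0  0  0  0  0  0  0  0  0  7 23  0  0  0  0  0  0  0]
68 col 161.88 row 268.41 sum 25.0 6.2 cols [ 0  0  0  0  0  0  0  0  0  0  0  5 18  2  0  0  0  0  0  0]
73 col 160.55 row 268.29 sum 24.3 5.0 cols [ 0  0  0  0  0  0  0  0  0  1  8 15  0  0  0  0  0  0  0  0]
77 col 158.38 row 268.28 sum 36.2 5.7 cols [ 0  0  0  0  0  0  4  7  2 16  7  0  0  0  0  0  0  0  0  0]
```

Shift at the second step is about −2.8 to −3.4 px, i.e. 8–9 mm from touch (click at 6, overtravel at 15). A last 2 mm gives margin on both sides, then release.

Call:
servo_tool(turn=[[0,0,0],[0,0,0],[0,0,0],[0,0,0]], slide=[[-0.015,-0.03,0],[-0.03,-0.06,0],[-0.03,-0.06,0],[-0.03,-0.06,0]], hand=[0.1,0.1,0.1,0.1])

```text
clock: 21.9
tcp_pos: [0.5182, -0.187, 0.0008]
orientation: [-2.676, -1.642, -0.001]
contact_force: [1.7, 6.1, 4.0]
grip_width: 0.0175
gripper_force: 26.5
```

Call:
servo_tool(turn=[[0,0,0],[0,0,0],[0,0,0],[0,0,0],[0,0,0],[0,0,0]], slide=[[0,0,0],[0,0,0],[0,0,0],[0,0,0],[0,0,0],[0,0,0]], hand=[0.22,0.3,0.45,0.7,1,1])

```text
clock: 22.65
tcp_pos: [0.5183, -0.1882, 0.0009]
orientation: [2.678, 1.643, 0.0]
contact_force: [-0.1, 0.4, 0.1]
grip_width: 0.0856
gripper_force: 0.0
```

```bash
python3 chk.py; cp g_last.npy g79.npy; python3 roll.py 77 79
```

```text
clock 22.95 tcp s,lat 0.0657 -0.5475 z 0.0009 F fr,lat,z -0.11 0.09 0.24 w 0.08498014867967829
wall fit 418 s,lat -0.0477 -0.5476
cols 150..175
[[145 172 183 188 176 144 108  89  90  89  86  86  87  88  88  88]
 [161 170 159 132 111 102  94  87  90  90  90  91  92  93  91  91]
 [164 139 102  95  84  92  92  87  89  91  90  92  92  93  92  91]
 [164 133  91  92  85  92  98  94  89  90  91  92  91  92  92  92]
 [164 157 140 108  88  93 102  97  88  90  92  92  92  92  91  92]
 [166 164 148 114  91  99 118 108  87  89  90  91  93  92  92  92]
 [141 162 158 134  95  95 103  92  88  89  90  90  91  92  92  92]]
77 col 158.38 row 268.28 sum 36.2 5.7 cols [ 0  0  0  0  0  0  4  7  2 16  7  0  0  0  0  0  0  0  0  0]
79 col 157.72 row 268.14 sum 27.7 4.7 cols [ 0  0  0  0  0  2  4  3  9 10  0  0  0  0  0  0  0  0  0  0]
```

The roller is now 3.5–4 px (about 9–10 mm) past free, between click (6) and overtravel (15). The cup is released and free. Raising clear.

Call:
servo_tool(turn=[[0,0,0],[0,0,0],[0,0,0],[0,0,0],[0,0,0],[0,0,0],[0,0,0],[0,0,0]], slide=[[0,0,0.5],[0,0,1.2],[0.1,0.2,2.2],[0.3,0.7,3.4],[0.5,1.2,4.4],[0.7,1.7,5],[0.7,1.7,5],[0.7,1.7,5]], hand=[1,1,1,1,1,1,1,1])

```text
clock: 23.95
tcp_pos: [0.5385, -0.1378, 0.1506]
orientation: [-2.678, -1.642, 0.001]
contact_force: [-0.3, -0.6, -0.5]
grip_width: 0.0855
gripper_force: 0.0
```

```bash
sed -i "s/^c=t.*/c=np.array([.4671,-.2888])/" chk.py; python3 chk.py; cp g_last.npy g80.npy; python3 roll.py 79 80
```

```text
clock 24.25 tcp s,lat 0.1197 -0.5427 z 0.1502 F fr,lat,z -0.0 -0.14 0.26 w 0.08526626136235683
wall fit 417 s,lat -0.0477 -0.5475
cols 150..175
[[146 173 184 189 177 145 109  89  91  90  86  86  87  87  98 100]
 [161 170 160 133 111 102  95  89  91  91  91  96 111 119 109  94]
 [165 140 102  95  85  92  92  87  90  91  92  94  98 102  97  91]
 [165 134  92  92  86  93 100  94  89  91  92  92  91  91  92  92]
 [165 158 140 110  88  94 102  98  88  90  92  92  92  92  92  92]
 [166 164 149 115  92 100 118 109  88  90  91  92  92  94  92  92]
 [142 163 158 135  95  95 103  93  88  89  90  91  92  93  93  93]]
79 col 157.72 row 268.14 sum 27.7 4.7 cols [ 0  0  0  0  0  2  4  3  9 10  0  0  0  0  0  0  0  0  0  0]
80 col 157.74 row 268.26 sum 26.5 4.8 cols [ 0  0  0  0  0  2  4  2  9 10  0  0  0  0  0  0  0  0  0  0]
```

The cup and roller stayed put after the release, and the arm is clear. Handing in.

```bash
python3 -c "
from bench import r
print(r.hand_in())"
```

```text
the job is handed in; nothing more can be done
None
```

I handed the job in at about 24 s: the cover is open, and the cup stands under the spout, let go, its handle to the front; by the camera its wall is about 9–10 mm past first touch on the roller (click at 6, overtravel at 15), but I had no direct sign of the click itself.

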